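# Turn the leaf of the kibble sample book

## Robot

A 7-joint arm with a two-finger parallel gripper is mounted at the origin on the work surface. World frame = base frame: x ahead of the robot, y to its left, z up, the work surface at z = 0. Lengths are in m, angles in rad, forces in N, time in s.
With the tool pointing down it reaches from about 0.4 to 0.875 m from the base axis. Payload 19.3 kg.
Tool frame: the origin (TCP) lies between the finger pads; the fingertips stand 17 mm ahead of it and the grasp point (between the pads) lies 2 mm behind it; x points along the fingers, y is the direction in which the jaws open and shut, and the axes are right-handed (so a half turn about x gives the same grasp; the last joint's range is limited). The gripper opens to 85 mm and grips with 20 to 120 N. Pads are 22 mm wide; open, the fingers measure 114 mm over their backs; the gripper's body (76 mm by 85 mm) begins 54 mm behind the grasp point. The pads swing forward as they close: fully open they stand 13 mm farther back than shut.
Start: joints at [-1.31, 0.521, -0.036, 1.599, 0.021, 1.021, -0.113], TCP at [0.203, 0.591, 0.248] pointing down, gripper open.
Joint ranges: [-2.91, 2.91], [-0.3, 2.13], [-1.5, 1.42], [0.17, 2.43], [-1.26, 4.41], [0.16, 1.93], [-2.52, 2.52]. Speed limits (rad/s): [1.89, 1.89, 2.39, 2.39, 3.01, 3.01, 3.01].

## Interface

Orientations are given as [roll, pitch, yaw] about the fixed x, y, z axes, in that order (R = Rz(yaw) Ry(pitch) Rx(roll)).
In Python, from workcell import bot gives the robot as it stands.
- The arm moves only by the shell command python3 -m creep 'ROWS' [FORCE]. ROWS is JSON, a list of rows, each an object of numbers: "wx", "wy", "wz": the turn, a rotation vector about the tool's x, y, z in degrees; "tx", "ty", "tz": the shift along the tool's x, y, z in m; "claw": the closure, from 0 (fully open) to 1 (shut). A call has 1 to 8 rows; each row is the pose to reach, as a shift and turn from the pose measured when the call began, along the tool's axes at that moment; what a row does not reach only later rows make up. A row lasts 1/10 s, in which the tool goes at most 50 mm and 8.59 degrees, less where a joint would pass 70% of its speed; a pose out of reach is approached as far as the arm can. A call with a gripper value outside its range is refused whole. The fingers move at their own pace and stop on an object; FORCE is the grip in N (left out, the last holds). Time passes only in rows, so rows that repeat a pose let the fingers close. It gives the time, the measured TCP pose, the force and the opening at its end, in the units of the state.
- bot.observe(): the state, without advancing time (a new reading comes with each control period).
- bot.grab_frame(name): name is "scene" or "top"; returns the picture (400x640x3 uint8, blue, green, red); there is no depth.
- bot.get_calibration(name): a dict with "fx", "fy", "cx", "cy" (pixels), "dist_coeffs" ([k1, k2, p1, p2, k3] as OpenCV has them; the pictures are not rectified), "R" (3x3) and "t" (3): a world point X has camera coordinates R X + t. Camera axes: x right, y down, z forward; pixel columns grow to the right and rows downward; lengths in m; the calibration is good to about 2 mm. A picture is of the moment at which its call begins. get_calibration takes no time and is no camera call.
- bot.job_done(): hands the job in, once; it reports no verdict.
The state is a dict: "clock": time; "qpos": joint angles; "qd": joint speeds; "joint_efforts": joint torques, N m; "position": TCP position; "tool_rot": TCP orientation; "force": force on the tool from outside, world axes, zero at the start; "moment": the same for the moment, N m; "grip_width": finger opening in m.
Only numpy, scipy, OpenCV 4.12 (cv2) and the standard library are available. Lean on these libraries where they do the work, as an engineer would, in place of code of your own. Each camera call takes 0.05 s, during which the arm holds its last target.

## Task

A flat tin has been left standing on the open page of the sample book on the shop counter. With the fingertips push the tin off the book so that it stands upright on the counter, then flip the book's stiff white leaf over its spine and press it down flat on the page where the tin was. Do not grip or lift the tin or squeeze the leaf, and leave the other things on the counter where they are.

Things in the scene. Friction and masses are not known exactly. Their poses are not given: they have to be found in the camera images.
- book: the sample book, screwed to the counter: two grey plastic boards side by side, together 250 mm along the book's x and 160 mm along its y, 8 mm thick, a 10 mm steel spine rod along y in the middle (its top 16 mm above the counter). Origin at the middle of the underside, z up. The leaf starts over the -x board; the tin stands on the +x board (the page where the leaf must end).
- spine (a point): middle of the hinge axis, 11 mm above the counter over the book's origin; the axis runs along the book's y; axes as the book's
- leaf (a joint): the leaf's angle about the spine in rad: 0 flat on the -x board, 1.57 upright, 3.14 flat on the +x board (its stop). It starts 0.25 to 0.5 rad ajar. The hinge is stiff: the leaf stays at whatever angle it is left and does not fall (friction 0.15 N m, leaf about 150 g: 1 to 3 N at the tab move it).
- tab (a point): middle of the outer edge of the leaf's thumb tab, 146 mm from the hinge axis. The leaf is a rigid white panel 4 mm thick, 150 mm wide along the spine, reaching 124 mm from the axis; the tab, 60 mm wide, in the middle of its free edge, sticks out 22 mm more, past the board. The point turns with the leaf: x points from tab to spine, z is up at angle 0.
- tin: the flat food tin to be pushed off the page: 66 mm diameter, 35 mm tall, about 120 g, loose; origin at the centre of its underside, which starts 8 mm above the counter, on the page
- spare_tin: a second flat tin, the same shape as tin (66 mm diameter, 35 mm tall), standing on the counter beside the book, to be left alone; origin at the centre of its underside
- bell: a steel counter bell, 70 mm diameter, 50 mm tall, to be left alone; origin at the centre of its underside
- jar: a glass treat jar with a steel lid, 74 mm diameter, 105 mm tall, to be left alone; origin at the centre of its underside
- brush: a grooming brush 160 mm long lying on the counter, to be left alone; origin under its middle, x along its length
- can_a: a tall food can, 74 mm diameter, 110 mm tall, to be left alone; origin at the centre of its underside
- can_b: another tall food can, 74 mm diameter, 110 mm tall, to be left alone; origin at the centre of its underside
- bowl: a steel feeding bowl, 140 mm diameter, 45 mm tall, to be left alone; origin at the centre of its underside
Not all that is in view belongs to the job. Leave any blue look-alike of the tin alone.

How it is judged:
On the way, in this order (a step that is already met when the one before it is completed fails the run):
1. the tin stands upright on the counter, off the book, the leaf not yet turned (height (world z) of tin below 0.004 m and angle between tin's own z axis and vertical below 0.06 rad and value of joint leaf below 1.2 rad), for 0.2 s.
2. the leaf lies flat on the other page (value of joint leaf above 3.06 rad), for 0.2 s.
At the end, for the whole second after the job is handed in: the leaf lies flat on the page where the tin was (angle above 3.06 rad, its edge within about 1 cm of flat) and at rest; the tin stands upright and still on the counter, wholly off the book (underside within 4 mm of the counter, tilt under 0.06 rad) (height (world z) of tin below 0.004 m and angle between tin's own z axis and vertical below 0.06 rad and value of joint leaf above 3.06 rad and velocity of joint leaf below 0.1 rad/s and linear speed of tin below 0.02 m/s); the robot touches nothing.
It fails at once if the tin was lifted (underside more than 25 mm above the counter) (height (world z) of tin above 0.025 m).
It fails at once if the tin was tipped over (angle between tin's own z axis and vertical above 0.7 rad).
It fails at once if the tin was gripped (more than 18 N between fingers and tin) (contact force between the fingers and tin above 18 N).
It fails at once if the leaf or book was gripped or forced (more than 38 N from the fingers) (contact force between the fingers and book above 38 N).
It fails at once if another thing on the counter was moved by more than 3 cm (distance of any of spare_tin, bell, jar, brush, can_a, can_b, bowl from where it was at the start of the episode above 0.03 m).
It also fails if it takes over 72 s, if anything falls off the work surface, if the arm or the gripper's body presses on something with over 40 N, if the wrist force passes 120 N, or if a joint passes its speed limit or range.

## Working session

There is one attempt and no reset: what is moved stays moved. The work goes in short steps, Python scripts to look and compute and a shell command to move; the robot and the scene stay as the last step left them, time stands still between calls to the robot, and variables do not carry over. Pictures are saved under pics/ and viewed, and the job is handed in when it is done.

```bash
mkdir -p pics; ls; python3 - <<'E'
from workcell import bot
import cv2,json
print(bot.observe())
for n in("scene","top"):
    cv2.imwrite(f"pics/{n}0.png",bot.grab_frame(n)); print(n,bot.get_calibration(n))
E
```

```text
pics
{'clock': 0.0, 'qpos': array([-1.31019185,  0.52200681, -0.03631883,  1.6000064 ,  0.0212129 ,
        1.02110953, -0.11280766]), 'qd': array([ 3.49075805e-04, -1.07070267e-04,  1.09330566e-04, -3.27594169e-05,
        2.04980725e-03, -2.28477225e-03,  1.48768604e-03]), 'joint_efforts': array([-5.30194829e-04, -9.27096605e+01,  1.97988577e+00, -3.69933951e+01,
        1.78593665e-02,  8.04752985e-03, -4.50923028e-05]), 'position': array([0.2029399 , 0.59079398, 0.24773089]), 'tool_rot': array([-1.48542195,  1.56965159, -1.81624477]), 'force': array([-0.12798754,  0.30483403,  0.52276896]), 'moment': array([ 0.00478022, -0.00533913,  0.00818925]), 'grip_width': 0.08565369714443131}
scene {'fx': 515.1157789438557, 'fy': 515.1157789438557, 'cx': 327.4149540032908, 'cy': 202.23142427187983, 'dist_coeffs': array([-0.10669573,  0.        ,  0.        ,  0.        ,  0.        ]), 'R': array([[ 0.42611446,  0.90464481, -0.00665052],
       [ 0.72899749, -0.34771402, -0.58962498],
       [-0.53571366,  0.24639952, -0.80764977]]), 't': array([-0.23422902, -0.38674262,  1.71499501])}
top {'fx': 406.82971065107836, 'fy': 406.82971065107836, 'cx': 323.4781218712576, 'cy': 187.16398809124894, 'dist_coeffs': array([-0.09796886,  0.        ,  0.        ,  0.        ,  0.        ]), 'R': array([[ 1.75929297e-06, -9.99945698e-01, -1.04212022e-02],
       [-9.94129789e-01,  1.12576373e-03, -1.08188244e-01],
       [ 1.08194101e-01,  1.03602179e-02, -9.94075803e-01]]), 't': array([0.0270504 , 0.54198877, 1.33975369])}
```

View pics/scene0.png

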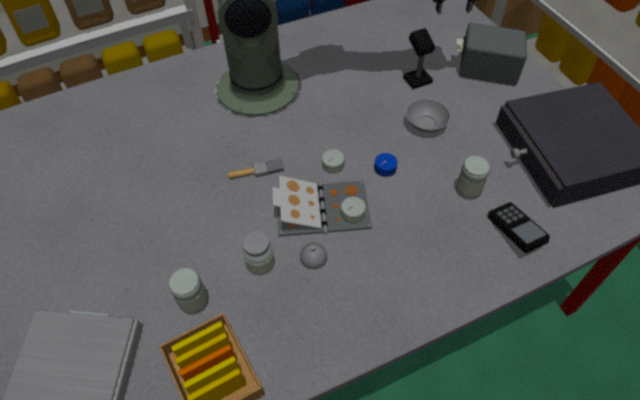

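View pics/top0.png

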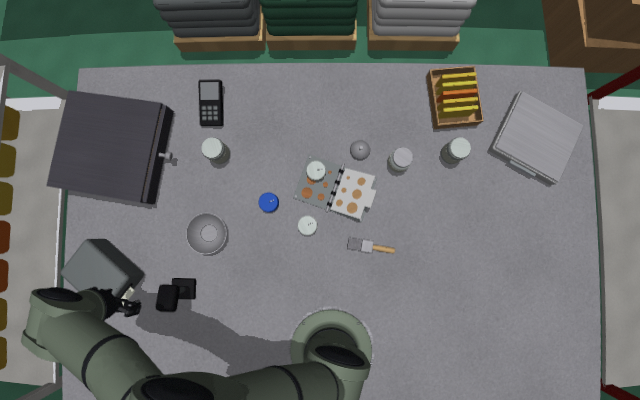

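The scene view shows the book at about (322,207), the leaf on its left, a pale tin on its right page (352,208), another pale tin (333,160) and a blue look-alike (386,163). In the top view these are at (316,170) for the tin on the page, (307,226) for the pale tin on the counter and (268,202) for the blue one.

```bash
python3 - <<'E'
import cv2
a=cv2.imread("pics/top0.png")[130:260,240:410]; cv2.imwrite("pics/topc.png",cv2.resize(a,None,fx=4.5,fy=4.5,interpolation=2))
a=cv2.imread("pics/scene0.png")[140:280,220:400]; cv2.imwrite("pics/scenec.png",cv2.resize(a,None,fx=4.2,fy=4.2,interpolation=2))
E
```

```text
(no output)
```

View pics/topc.png

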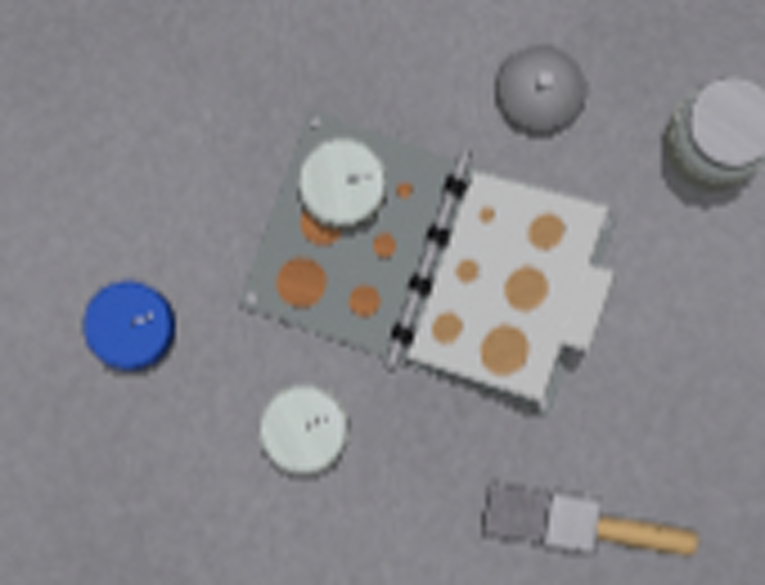

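View pics/scenec.png

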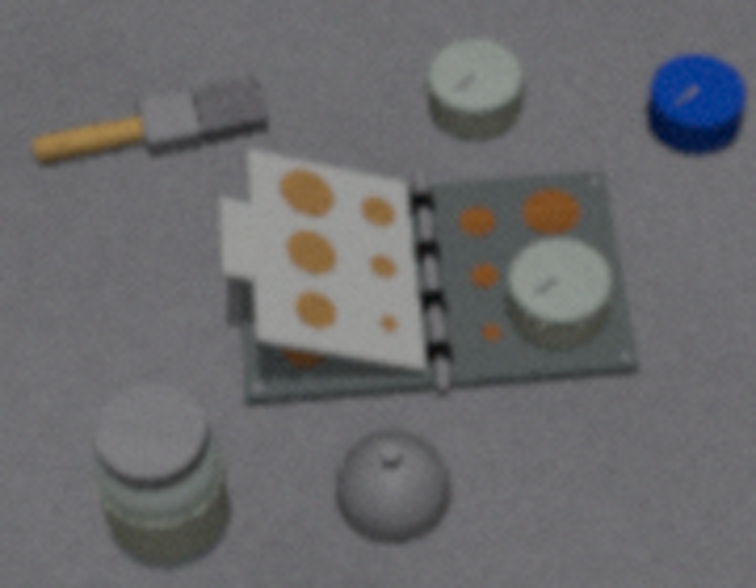

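The tin on the page, at top-crop (342,182) and full image (316,170), is the one meant: it is pale and stands on the grey +x board. The pale tin at (307,226) is on the counter, so it's the spare. The one at (268,202) is the blue look-alike. Next I'll measure.

```bash
cat > h.py <<'E'
import numpy as np, cv2
from workcell import bot
def ray(n,uv):
    c=bot.get_calibration(n);K=np.array([[c['fx'],0,c['cx']],[0,c['fy'],c['cy']],[0,0,1]])
    p=cv2.undistortPoints(np.array([[uv]],float),K,c['dist_coeffs'])[0,0]
    R=np.array(c['R']);t=np.array(c['t']);return -R.T@t, R.T@np.array([p[0],p[1],1])
def pt(n,uv,z):
    o,d=ray(n,uv);return o+d*(z-o[2])/d[2]
def tri(uv1,uv2):
    A=[];b=[]
    for n,uv in(("top",uv1),("scene",uv2)):
        o,d=ray(n,uv);d/=np.linalg.norm(d);P=np.eye(3)-np.outer(d,d);A.append(P);b.append(P@o)
    return np.linalg.lstsq(np.vstack(A),np.hstack(b),rcond=None)[0]
T=lambda x,y:(240+(x+.5)/4.5-.5,130+(y+.5)/4.5-.5)
S=lambda x,y:(220+(x+.5)/4.2-.5,140+(y+.5)/4.2-.5)
E
python3 - <<'E'
from h import *
np.set_printoptions(precision=4,suppress=True)
for n,a,b,z in[("tin",(342,182),(559,279),.043),("spare",(303,430),(475,73),.035),("blue",(129,326),(697,83),.035)]:
    print(n,pt("top",T(*a),z),pt("scene",S(*b),z),tri(T(*a),S(*b)))
e1=pt("top",T(465,153),.016);e2=pt("top",T(393,368),.016);print("spine",e1,e2,(e1+e2)/2,np.linalg.norm(e1-e2))
e1=pt("scene",S(444,388),.013);e2=pt("scene",S(420,178),.013);print("spineS",e1,e2,(e1+e2)/2,np.linalg.norm(e1-e2))
print("board corners", [pt("top",T(*p),.008)[:2] for p in((316,117),(240,308))],[pt("scene",S(*p),.008)[:2] for p in((603,174),(636,366),(246,398))])
for n,a,b in[("tabA",(612,270),(218,197)),("tabB",(584,354),(225,276)),("leafA",(608,207),(258,342)),("leafB",(545,412),(248,150)),]: pass
# match: far-x side in top is up = bell side; bell side in scene is bottom
for n,a,b in[("tab_up",(612,270),(224,276)),("tab_dn",(584,352),(221,197)),("leaf_up",(608,207),(258,342)),("leaf_dn",(545,404),(248,150))]: print(n,tri(T(*a),S(*b)))
print("bell",pt("top",T(543,80),.05),"jar",pt("top",T(735,123),.105))
print("brush",pt("top",T(485,512),.01),pt("top",T(697,543),.01))
E
```

```text
tin [0.5982 0.053  0.043 ] [0.6029 0.0496 0.043 ] [0.599  0.0526 0.0364]
spare [0.4144 0.0816 0.035 ] [0.4179 0.0792 0.035 ] [0.4143 0.0814 0.0303]
blue [0.4914 0.2116 0.035 ] [0.4913 0.2123 0.035 ] [0.4915 0.2118 0.0354]
spine [ 0.6245 -0.0397  0.016 ] [0.4611 0.0152 0.016 ] [ 0.5428 -0.0123  0.016 ] 0.17228691762915868
spineS [ 0.6282 -0.0429  0.013 ] [0.4691 0.0137 0.013 ] [ 0.5486 -0.0146  0.013 ] 0.16889707048911096
board corners [array([0.654 , 0.0741]), array([0.5071, 0.1312])] [array([0.5157, 0.1286]), array([0.6627, 0.0754]), array([ 0.5785, -0.1574])]
tab_up [ 0.529  -0.1451  0.07  ]
tab_dn [ 0.4696 -0.1239  0.0691]
leaf_up [ 0.5767 -0.1434  0.0597]
leaf_dn [ 0.4332 -0.0939  0.0602]
bell [ 0.6738 -0.0969  0.05  ] jar [ 0.6312 -0.2293  0.105 ]
brush [ 0.3535 -0.0536  0.01  ] [ 0.33   -0.2124  0.01  ]
```

```bash
cat >> h.py <<'E'
from scipy.spatial.transform import Rotation as Ro
np.set_printoptions(precision=4,suppress=True)
BC=np.array([.5455,-.013,0]);a=np.deg2rad(71);BX=np.array([np.cos(a),np.sin(a),0]);BY=np.array([-np.sin(a),np.cos(a),0]);BZ=np.array([0,0,1.])
def w2b(p): p=np.asarray(p)-BC; return np.array([p@BX,p@BY,p[2]])
def b2w(p): return BC+p[0]*BX+p[1]*BY+p[2]*BZ
def state(v=1):
    s=bot.observe();R=Ro.from_euler('xyz',s['tool_rot'])
    if v:
        B=np.array([BX,BY,BZ]);print("t",s['clock'],"book",w2b(s['position']),"F",B@s['force'],"w",s['grip_width'],'q',s['qpos']);print("tool axes in book (cols)\n",B@R.as_matrix())
    return s,R
def goto(pb,ang,sgn=1):
    """pb: TCP in book frame; ang: tilt of tool x from down toward +BX (deg); tool y = sgn*(BX tilted)"""
    s,R=state()
    t=np.deg2rad(ang);x=np.sin(t)*BX-np.cos(t)*BZ;y=sgn*(np.cos(t)*BX+np.sin(t)*BZ);z=np.cross(x,y)
    Rd=Ro.from_matrix(np.array([x,y,z]).T)
    print("shift",R.inv().apply(b2w(pb)-s['position']),"rotvec deg",np.rad2deg((R.inv()*Rd).as_rotvec()))
E
python3 - <<'E'
from h import *
print("tin",w2b([.6,.0515,0]),"tabs",w2b([.529,-.1451,.07]),w2b([.4696,-.1239,.069]),"jar",w2b([.631,-.229,0]),"spare",w2b([.415,.081,0]),"bell",w2b([.674,-.097,0]))
goto([.079,.05,.2],0,1);goto([.079,.05,.2],0,-1)
E
```

```text
tin [ 0.0787 -0.0305  0.    ] tabs [-0.1303 -0.0274  0.07  ] [-0.1296  0.0357  0.069 ] jar [-0.1764 -0.1512  0.    ] spare [0.0464 0.154  0.    ] bell [-0.0376 -0.1488  0.    ]
t 0.1 book [0.4594 0.5205 0.2478] F [ 0.483  -0.8077 -0.2927] w 0.08558487748570355 q [-1.3102  0.5219 -0.0363  1.5999  0.0212  1.0211 -0.1128]
tool axes in book (cols)
 [[-0.001   1.      0.0008]
 [-0.0001  0.0008 -1.    ]
 [-1.     -0.001   0.0001]]
shift [ 0.0482 -0.3807  0.4702] rotvec deg [0.0443 0.0057 0.0558]
t 0.1 book [0.4594 0.5205 0.2478] F [ 0.483  -0.8077 -0.2927] w 0.08558487748570355 q [-1.3102  0.5219 -0.0363  1.5999  0.0212  1.0211 -0.1128]
tool axes in book (cols)
 [[-0.001   1.      0.0008]
 [-0.0001  0.0008 -1.    ]
 [-1.     -0.001   0.0001]]
shift [ 0.0482 -0.3807  0.4702] rotvec deg [-179.9557   -0.0877    0.009 ]
```

```bash
python3 -m creep '[{"tx":-0.05,"claw":0.4},{"tx":-0.08,"ty":-0.03,"tz":0.03,"claw":0.4},{"tx":-0.08,"ty":-0.06,"tz":0.065,"claw":0.4},{"tx":-0.08,"ty":-0.09,"tz":0.1,"claw":0.4},{"tx":-0.08,"ty":-0.12,"tz":0.135,"claw":0.4},{"tx":-0.08,"ty":-0.15,"tz":0.17,"claw":0.4},{"tx":-0.08,"ty":-0.18,"tz":0.205,"claw":0.4},{"tx":-0.08,"ty":-0.2,"tz":0.24,"claw":0.4}]' 20; python3 -c "
from h import *
goto([.079,.05,.2],0,1)"
```

```text
t 0.1 book [0.4594 0.5205 0.2478] F [ 0.483  -0.8077 -0.2927] w 0.08558487748570355 q [-1.3102  0.5219 -0.0363  1.5999  0.0212  1.0211 -0.1128]
tool axes in book (cols)
 [[-0.001   1.      0.0008]
 [-0.0001  0.0008 -1.    ]
 [-1.     -0.001   0.0001]]
shift [ 0.0482 -0.3807  0.4702] rotvec deg [0.0443 0.0057 0.0558]$[0]: bad value
```

```bash
python3 -m creep '[{"tx":-0.05,"ty":0,"tz":0,"wx":0,"wy":0,"wz":0,"claw":0.4}]' 20; python3 -m creep --help; python3 -c "
from workcell import bot
print(bot.observe()['clock'])"
```

```text
clock: 0.2
position: [0.2022, 0.5885, 0.2927]
tool_rot: [-1.496, 1.56, -1.827]
force: [0.1, 0.9, 0.7]
grip_width: 0.0731
0.2invalid input: not JSON, or not a number
```

All seven keys are needed in every row.

```bash
python3 -m creep '[{"wx":0,"wy":0,"wz":0,"tx":-0.02,"ty":-0.03,"tz":0.035,"claw":0.4},{"wx":0,"wy":0,"wz":0,"tx":-0.03,"ty":-0.06,"tz":0.07,"claw":0.4},{"wx":0,"wy":0,"wz":0,"tx":-0.03,"ty":-0.09,"tz":0.105,"claw":0.4},{"wx":0,"wy":0,"wz":0,"tx":-0.03,"ty":-0.12,"tz":0.14,"claw":0.4},{"wx":0,"wy":0,"wz":0,"tx":-0.03,"ty":-0.15,"tz":0.175,"claw":0.4},{"wx":0,"wy":0,"wz":0,"tx":-0.03,"ty":-0.18,"tz":0.21,"claw":0.4},{"wx":0,"wy":0,"wz":0,"tx":-0.03,"ty":-0.21,"tz":0.245,"claw":0.4},{"wx":0,"wy":0,"wz":0,"tx":-0.03,"ty":-0.24,"tz":0.28,"claw":0.4}]'; python3 -c "
from h import *
goto([.079,.05,.2],0,1)"
```

```text
clock: 1.0
position: [0.3898, 0.2692, 0.3256]
tool_rot: [-1.502, 1.56, -1.832]
force: [1.2, 0.1, 0.8]
grip_width: 0.051
t 1.0 book [0.2161 0.2391 0.3256] F [ 0.5161 -1.0923  0.7679] w 0.05097656551549052 q [-0.8265  0.1974  0.1096  1.8811 -0.0174  1.0734  0.53  ]
tool axes in book (cols)
 [[-0.011   0.9999  0.0014]
 [-0.0008  0.0013 -1.    ]
 [-0.9999 -0.011   0.0008]]
shift [ 0.1272 -0.136   0.1888] rotvec deg [0.0772 0.0442 0.6316]
```

```bash
python3 -m creep '[{"wx":0,"wy":0,"wz":0.2,"tx":0.02,"ty":-0.026,"tz":0.035,"claw":0.5},{"wx":0,"wy":0,"wz":0.4,"tx":0.04,"ty":-0.052,"tz":0.07,"claw":0.5},{"wx":0,"wy":0,"wz":0.6,"tx":0.06,"ty":-0.078,"tz":0.105,"claw":0.5},{"wx":0,"wy":0,"wz":0.6,"tx":0.08,"ty":-0.104,"tz":0.14,"claw":0.5},{"wx":0,"wy":0,"wz":0.6,"tx":0.1,"ty":-0.13,"tz":0.17,"claw":0.5},{"wx":0,"wy":0,"wz":0.6,"tx":0.125,"ty":-0.136,"tz":0.188,"claw":0.5},{"wx":0,"wy":0,"wz":0.6,"tx":0.125,"ty":-0.136,"tz":0.188,"claw":0.5}]'; python3 -c "
from h import *
goto([.079,.04,.036],0,1)
cv2.imwrite('pics/s1.png',cv2.resize(bot.grab_frame('scene')[100:280,200:440],None,fx=3,fy=3,interpolation=2))
cv2.imwrite('pics/t1.png',cv2.resize(bot.grab_frame('top')[110:270,220:420],None,fx=3.5,fy=3.5,interpolation=2))"
```

```text
clock: 1.7
position: [0.5231, 0.0756, 0.1994]
tool_rot: [-2.077, 1.567, -2.411]
force: [-0.3, 0.6, -0.1]
grip_width: 0.0428
t 1.7 book [0.0765 0.05   0.1994] F [ 0.4548  0.5193 -0.1314] w 0.04282345934278131 q [-0.4098  0.4414  0.2037  1.9089 -0.1173  0.8064  1.0936]
tool axes in book (cols)
 [[-0.0036  1.     -0.0021]
 [ 0.002  -0.0021 -1.    ]
 [-1.     -0.0036 -0.002 ]]
shift [0.1634 0.0031 0.0103] rotvec deg [-0.1226 -0.1157  0.2081]
```

View pics/s1.png

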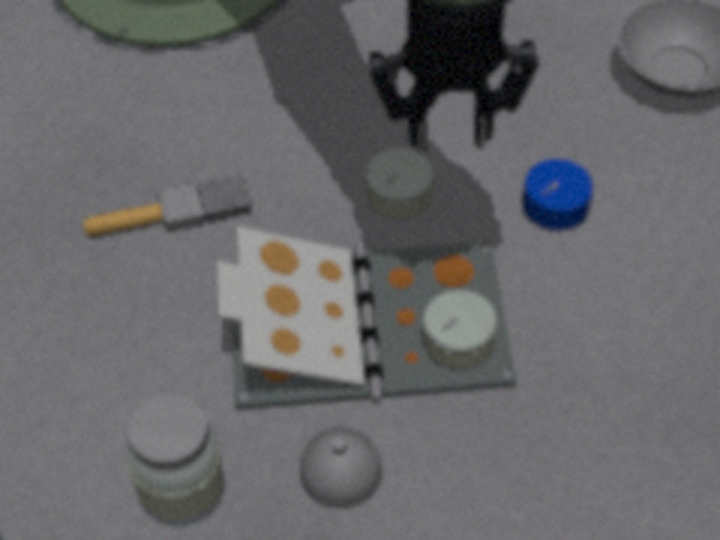

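View pics/t1.png

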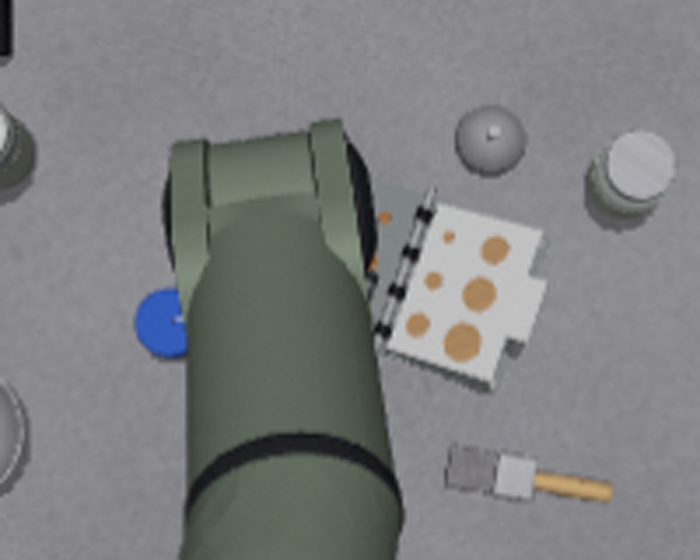

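The scene crop shows the fingers at (415,130) and (485,130), in line with the tin at (460,325). The spare at (398,180) is clear of them. The arm hides the page in the top view. I'll lower on the robot side of the tin.

```bash
python3 -m creep '[{"wx":0,"wy":0,"wz":0,"tx":0.04,"ty":0.002,"tz":0.002,"claw":0.5},{"wx":0,"wy":0,"wz":0,"tx":0.08,"ty":0.003,"tz":0.004,"claw":0.5},{"wx":0,"wy":0,"wz":0,"tx":0.11,"ty":0.003,"tz":0.004,"claw":0.5},{"wx":0,"wy":0,"wz":0,"tx":0.13,"ty":0.003,"tz":0.004,"claw":0.5},{"wx":0,"wy":0,"wz":0,"tx":0.145,"ty":0.003,"tz":0.004,"claw":0.5},{"wx":0,"wy":0,"wz":0,"tx":0.155,"ty":0.003,"tz":0.004,"claw":0.5},{"wx":0,"wy":0,"wz":0,"tx":0.16,"ty":0.003,"tz":0.004,"claw":0.5},{"wx":0,"wy":0,"wz":0,"tx":0.161,"ty":0.003,"tz":0.004,"claw":0.5}]'; python3 -c "
from h import *
goto([.079,.04,.036],0,1)
cv2.imwrite('pics/s2.png',cv2.resize(bot.grab_frame('scene')[130:250,260:420],None,fx=5,fy=5,interpolation=2))"
```

```text
clock: 2.6
position: [0.5275, 0.0801, 0.0412]
tool_rot: [-1.861, 1.57, -2.191]
force: [-0.2, -0.1, 0.4]
grip_width: 0.0426
t 2.6 book [0.0822 0.0474 0.0412] F [-0.1991  0.1621  0.4368] w 0.042566220592605224 q [-0.3547  0.7035  0.1273  1.9798 -0.1812  0.4696  1.1453]
tool axes in book (cols)
 [[-0.0009  1.      0.0014]
 [ 0.0003  0.0014 -1.    ]
 [-1.     -0.0009 -0.0003]]
shift [ 0.0052 -0.0032  0.0074] rotvec deg [ 0.0816 -0.0155  0.0521]
```

View pics/s2.png

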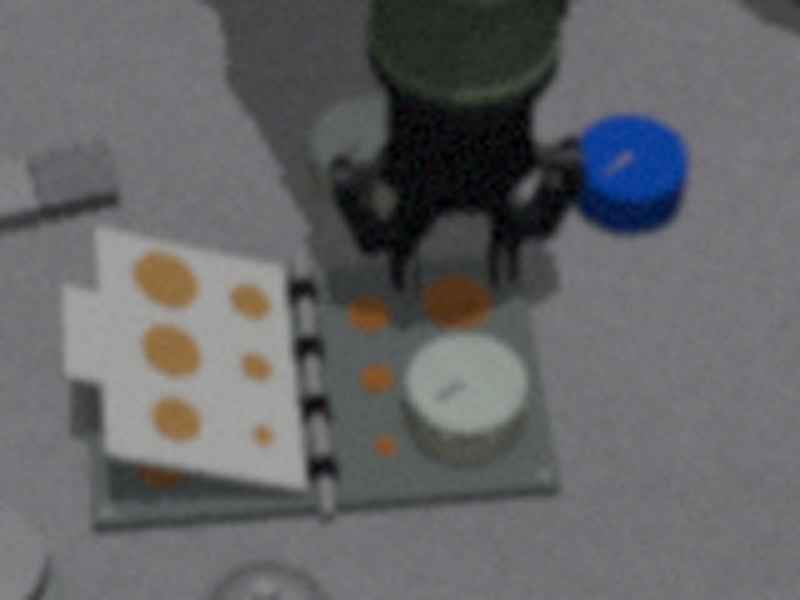

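Two fingertips at (400,280) and (505,280) face the tin at (465,385). The tips are still above the page. I'll lower 5 mm and push along −y_book.

```bash
python3 -m creep '[{"wx":0,"wy":0,"wz":0,"tx":0.003,"ty":-0.002,"tz":0.0,"claw":0.5},{"wx":0,"wy":0,"wz":0,"tx":0.006,"ty":-0.003,"tz":0.0,"claw":0.5},{"wx":0,"wy":0,"wz":0,"tx":0.006,"ty":-0.003,"tz":0.01,"claw":0.5},{"wx":0,"wy":0,"wz":0,"tx":0.006,"ty":-0.003,"tz":0.02,"claw":0.5},{"wx":0,"wy":0,"wz":0,"tx":0.006,"ty":-0.003,"tz":0.03,"claw":0.5},{"wx":0,"wy":0,"wz":0,"tx":0.006,"ty":-0.003,"tz":0.038,"claw":0.5},{"wx":0,"wy":0,"wz":0,"tx":0.006,"ty":-0.003,"tz":0.046,"claw":0.5},{"wx":0,"wy":0,"wz":0,"tx":0.006,"ty":-0.003,"tz":0.054,"claw":0.5}]'; python3 -c "
from h import *
goto([.079,-.094,.036],0,1)
cv2.imwrite('pics/s3.png',cv2.resize(bot.grab_frame('scene')[130:250,260:420],None,fx=5,fy=5,interpolation=2))"
```

```text
clock: 3.45
position: [0.5782, 0.0594, 0.0353]
tool_rot: [-1.941, 1.57, -2.272]
force: [-0.1, -0.2, -0.2]
grip_width: 0.0425
t 3.45 book [ 0.0791 -0.0074  0.0353] F [-0.2844  0.0588 -0.224 ] w 0.04248100589639431 q [-0.2936  0.7604  0.1279  1.8538 -0.171   0.5387  1.1867]
tool axes in book (cols)
 [[-0.0009  1.      0.0011]
 [ 0.0004  0.0011 -1.    ]
 [-1.     -0.0009 -0.0004]]
shift [-0.0008 -0.0002  0.0866] rotvec deg [ 0.0603 -0.0207  0.0534]
```

View pics/s3.png

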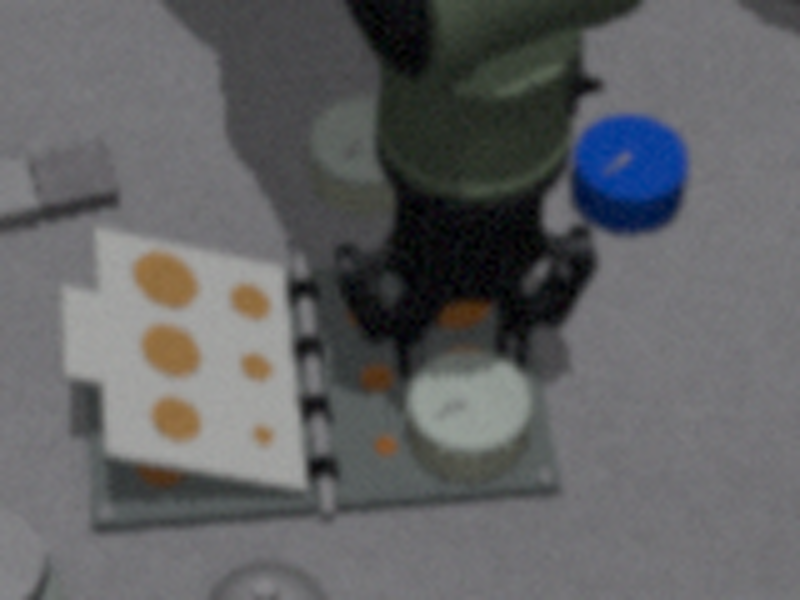

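The tin has moved with the fingers, to (470,402) from (465,385), and sits centred between them. I'll keep pushing.

```bash
python3 -m creep '[{"wx":0,"wy":0,"wz":0,"tx":0,"ty":0,"tz":0.008,"claw":0.5},{"wx":0,"wy":0,"wz":0,"tx":0,"ty":0,"tz":0.017,"claw":0.5},{"wx":0,"wy":0,"wz":0,"tx":0,"ty":0,"tz":0.026,"claw":0.5},{"wx":0,"wy":0,"wz":0,"tx":0,"ty":0,"tz":0.035,"claw":0.5},{"wx":0,"wy":0,"wz":0,"tx":0,"ty":0,"tz":0.044,"claw":0.5},{"wx":0,"wy":0,"wz":0,"tx":0,"ty":0,"tz":0.053,"claw":0.5},{"wx":0,"wy":0,"wz":0,"tx":0,"ty":0,"tz":0.06,"claw":0.5},{"wx":0,"wy":0,"wz":0,"tx":0,"ty":0,"tz":0.067,"claw":0.5}]'; python3 -c "
from h import *
goto([.079,-.098,.036],0,1)
cv2.imwrite('pics/s4.png',cv2.resize(bot.grab_frame('scene')[140:280,260:420],None,fx=4.2,fy=4.2,interpolation=2))"
```

```text
clock: 4.3
position: [0.6432, 0.0369, 0.0354]
tool_rot: [-0.864, 1.57, -1.195]
force: [-0.7, 0.1, 0.5]
grip_width: 0.0429
t 4.3 book [ 0.079  -0.0761  0.0354] F [-0.1115  0.6883  0.5323] w 0.042873736862272166 q [-0.2365  0.8282  0.1335  1.6783 -0.162   0.6456  1.2236]
tool axes in book (cols)
 [[-0.0008  1.      0.0005]
 [-0.0007  0.0005 -1.    ]
 [-1.     -0.0008  0.0007]]
shift [-0.0006  0.      0.0219] rotvec deg [0.0303 0.0405 0.0473]
```

View pics/s4.png

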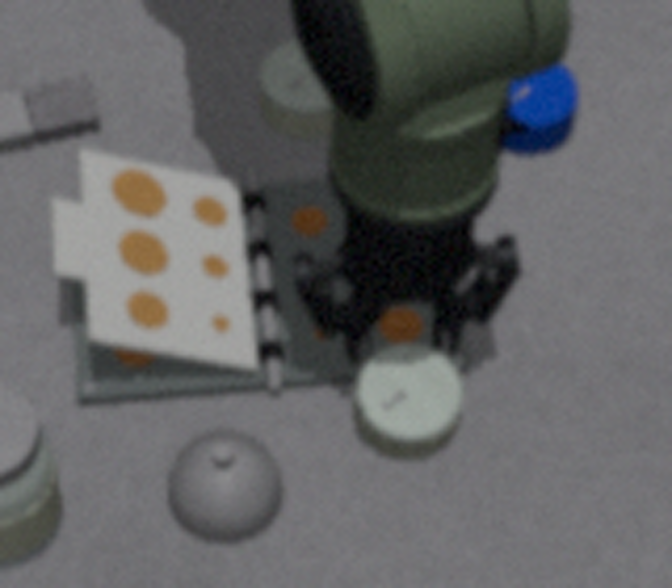

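The tin at (408,400) is now going over the far edge of the board, tilted a little. I'll push the last 28 mm.

```bash
python3 -m creep '[{"wx":0,"wy":0,"wz":0,"tx":0,"ty":0,"tz":0.006,"claw":0.5},{"wx":0,"wy":0,"wz":0,"tx":0,"ty":0,"tz":0.012,"claw":0.5},{"wx":0,"wy":0,"wz":0,"tx":0,"ty":0,"tz":0.018,"claw":0.5},{"wx":0,"wy":0,"wz":0,"tx":0,"ty":0,"tz":0.023,"claw":0.5},{"wx":0,"wy":0,"wz":0,"tx":0,"ty":0,"tz":0.028,"claw":0.5},{"wx":0,"wy":0,"wz":0,"tx":0,"ty":0,"tz":0.028,"claw":0.5},{"wx":0,"wy":0,"wz":0,"tx":0,"ty":0,"tz":0.02,"claw":0.5},{"wx":0,"wy":0,"wz":0,"tx":0,"ty":0,"tz":-0.01,"claw":0.5}]'; python3 -c "
from h import *
state()
cv2.imwrite('pics/s5.png',cv2.resize(bot.grab_frame('scene')[140:280,260:420],None,fx=4.2,fy=4.2,interpolation=2))"
```

```text
clock: 5.15
position: [0.6352, 0.039, 0.0354]
tool_rot: [-0.201, 1.567, -0.533]
force: [-0.7, -0.4, -0.2]
grip_width: 0.0428
t 5.15 book [ 0.0783 -0.0679  0.0354] F [-0.6347  0.519  -0.1539] w 0.0427563993774222 q [-0.2432  0.8184  0.1337  1.7033 -0.1628  0.6281  1.2184]
tool axes in book (cols)
 [[-0.0007  1.     -0.0011]
 [-0.0033 -0.0011 -1.    ]
 [-1.     -0.0007  0.0033]]
```

View pics/s5.png

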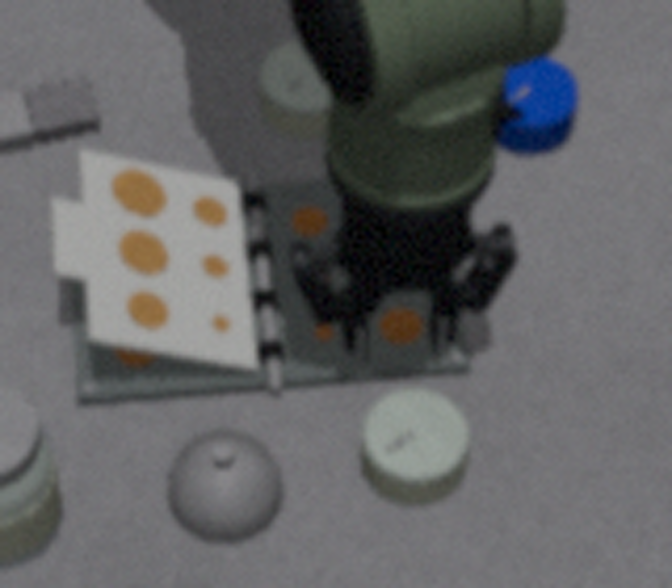

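The tin now stands upright on the counter at crop (415,440), clear of the board's edge. I'll withdraw upward, close the fingers and go to the tab side with a tilt.

```bash
python3 -m creep '[{"wx":0,"wy":0,"wz":0,"tx":-0.04,"ty":0,"tz":-0.005,"claw":0.5},{"wx":0,"wy":0,"wz":0,"tx":-0.08,"ty":0,"tz":-0.01,"claw":0.8},{"wx":0,"wy":0,"wz":0,"tx":-0.125,"ty":-0.0,"tz":-0.02,"claw":1},{"wx":0,"wy":0,"wz":0,"tx":-0.17,"ty":-0.02,"tz":-0.03,"claw":1},{"wx":0,"wy":0,"wz":0,"tx":-0.2,"ty":-0.05,"tz":-0.045,"claw":1},{"wx":0,"wy":0,"wz":5,"tx":-0.22,"ty":-0.09,"tz":-0.06,"claw":1},{"wx":0,"wy":0,"wz":10,"tx":-0.22,"ty":-0.13,"tz":-0.07,"claw":1},{"wx":0,"wy":0,"wz":15,"tx":-0.22,"ty":-0.17,"tz":-0.07,"claw":1}]'; python3 -c "
from h import *
goto([-.27,.004,.2],50,1)"
```

```text
clock: 6.0
position: [0.508, -0.0931, 0.2564]
tool_rot: [1.571, 1.315, 1.242]
force: [1.6, 0.2, -0.3]
grip_width: -0.0003
t 6.0 book [-0.0879  0.0094  0.2564] F [ 0.7457 -1.4676 -0.3313] w -0.00028107761246372564 q [ 0.1201  0.3452  0.1255  1.9046 -0.3812  0.9067  1.7177]
tool axes in book (cols)
 [[ 0.2532  0.9674  0.0022]
 [ 0.0006  0.0021 -1.    ]
 [-0.9674  0.2532 -0.0001]]
shift [ 0.0084 -0.1904  0.005 ] rotvec deg [ 0.1033 -0.0708 35.331 ]
```

```bash
python3 -m creep '[{"wx":0,"wy":0,"wz":5,"tx":-0.01,"ty":-0.04,"tz":0.005,"claw":1},{"wx":0,"wy":0,"wz":10,"tx":-0.02,"ty":-0.08,"tz":0.005,"claw":1},{"wx":0,"wy":0,"wz":15,"tx":-0.01,"ty":-0.12,"tz":0.005,"claw":1},{"wx":0,"wy":0,"wz":20,"tx":0,"ty":-0.15,"tz":0.005,"claw":1},{"wx":0,"wy":0,"wz":25,"tx":0.005,"ty":-0.17,"tz":0.005,"claw":1},{"wx":0,"wy":0,"wz":30,"tx":0.008,"ty":-0.19,"tz":0.005,"claw":1},{"wx":0,"wy":0,"wz":35,"tx":0.008,"ty":-0.19,"tz":0.005,"claw":1},{"wx":0,"wy":0,"wz":35,"tx":0.008,"ty":-0.19,"tz":0.005,"claw":1}]'; python3 -c "
from h import *
goto([-.2,.004,.06],55,1)
cv2.imwrite('pics/s6.png',cv2.resize(bot.grab_frame('scene')[120:300,200:420],None,fx=3.3,fy=3.3,interpolation=2))
cv2.imwrite('pics/t6.png',cv2.resize(bot.grab_frame('top')[110:270,240:440],None,fx=3.5,fy=3.5,interpolation=2))"
```

```text
clock: 6.8
position: [0.4523, -0.2676, 0.1988]
tool_rot: [1.575, 0.701, 1.241]
force: [0.2, 0.7, 0.8]
grip_width: 0.0002
t 6.8 book [-0.2711  0.0052  0.1988] F [0.751  0.0728 0.8448] w 0.0001950707038692184 q [ 0.8501  0.7108 -0.0388  1.73   -0.7526  1.2939  2.4921]
tool axes in book (cols)
 [[ 0.7642  0.645  -0.0015]
 [ 0.0012 -0.0037 -1.    ]
 [-0.645   0.7642 -0.0036]]
shift [ 0.1438 -0.0602  0.0016] rotvec deg [-0.2149 -0.0576  5.1661]
```

View pics/s6.png

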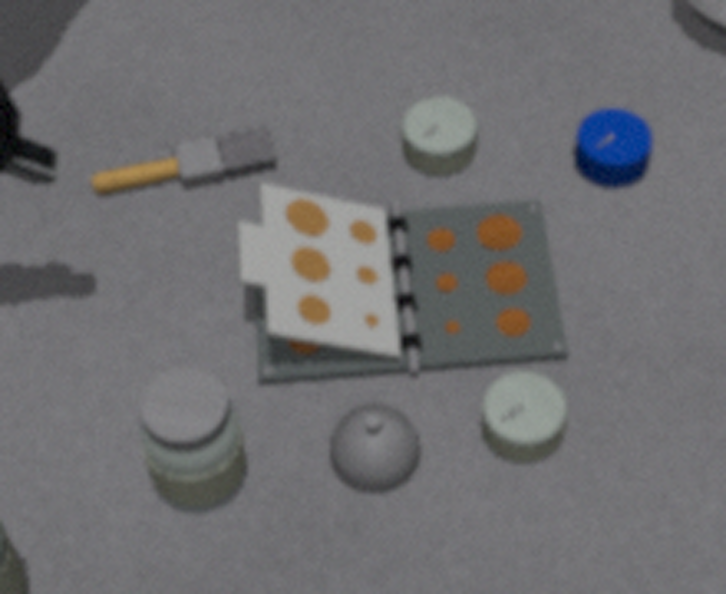

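View pics/t6.png

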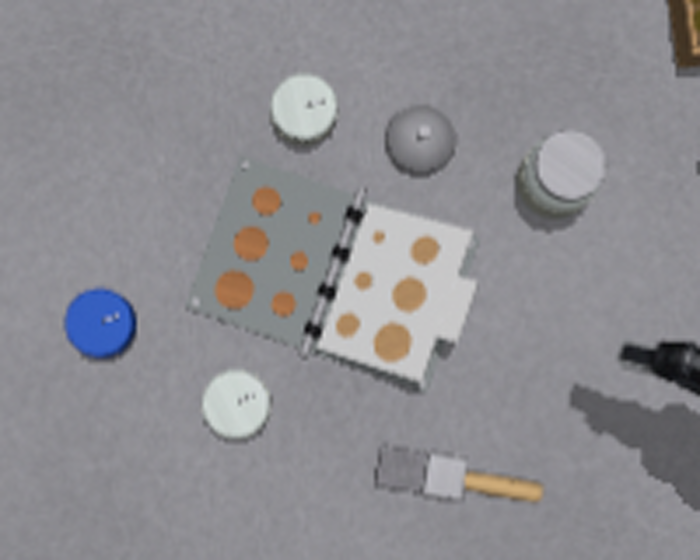

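The tin on the counter at top crop (304,107) is clear of the book, and nothing else has moved. The closed fingertips are at (630,355), level with the tab at (465,310). Joint 7 is close to its limit, so I'll turn the tool about its own axis.

```bash
python3 -m creep '[{"wx":-8,"wy":0,"wz":0,"tx":0,"ty":0,"tz":0,"claw":1}]'; python3 -c "
from h import *
state()"
```

```text
clock: 7.0
position: [0.4536, -0.2645, 0.1993]
tool_rot: [1.474, 0.709, 1.25]
force: [-0.5, 0.8, -2.6]
grip_width: 0.0
t 7.0 book [-0.2677  0.005   0.1993] F [ 0.5931  0.7524 -2.6349] w 4.7502941617976943e-05 q [ 0.9494  0.7111 -0.1993  1.7249 -0.6663  1.2398  2.5122]
tool axes in book (cols)
 [[ 0.7588  0.6472  0.073 ]
 [ 0.0079  0.1029 -0.9947]
 [-0.6513  0.7553  0.073 ]]
```

```bash
python3 -m creep '[{"wx":8,"wy":0,"wz":0,"tx":0,"ty":0,"tz":0,"claw":1},{"wx":16,"wy":0,"wz":0,"tx":0,"ty":0,"tz":0,"claw":1},{"wx":24,"wy":0,"wz":0,"tx":0,"ty":0,"tz":0,"claw":1}]'; python3 -c "
from h import *
state()"
```

```text
clock: 7.3
position: [0.4543, -0.2634, 0.2004]
tool_rot: [1.897, 0.712, 1.25]
force: [-1.1, 0.3, -0.4]
grip_width: 0.0
t 7.3 book [-0.2664  0.0048  0.2004] F [-0.0847  1.1068 -0.3863] w 8.724761994851664e-06 q [ 0.8808  0.7031 -0.1019  1.7303 -0.7156  1.2676  2.1342]
tool axes in book (cols)
 [[ 0.7569  0.6226 -0.1989]
 [ 0.0083 -0.3135 -0.9495]
 [-0.6535  0.717  -0.2425]]
```

```bash
python3 -m creep '[{"wx":8,"wy":0,"wz":0,"tx":0,"ty":0,"tz":0,"claw":1},{"wx":16,"wy":0,"wz":0,"tx":0,"ty":0,"tz":0,"claw":1},{"wx":24,"wy":0,"wz":0,"tx":0,"ty":0,"tz":0,"claw":1},{"wx":32,"wy":0,"wz":0,"tx":0,"ty":0,"tz":0,"claw":1},{"wx":40,"wy":0,"wz":0,"tx":0,"ty":0,"tz":0,"claw":1},{"wx":48,"wy":0,"wz":0,"tx":0,"ty":0,"tz":0,"claw":1},{"wx":56,"wy":0,"wz":0,"tx":0,"ty":0,"tz":0,"claw":1},{"wx":64,"wy":0,"wz":0,"tx":0,"ty":0,"tz":0,"claw":1}]'; cat >> h.py <<'E'
def goto2(pb,ang):
    """tool y = -BY, tool z up-ish; ang from down toward +BX"""
    s,R=state(); t=np.deg2rad(ang);x=np.sin(t)*BX-np.cos(t)*BZ;y=-BY;z=np.cross(x,y)
    Rd=Ro.from_matrix(np.array([x,y,z]).T)
    print("shift",R.inv().apply(b2w(pb)-s['position']),"rotvec deg",np.rad2deg((R.inv()*Rd).as_rotvec()))
E
python3 -c "
from h import *
goto2([-.2,.004,.06],55)"
```

```text
clock: 8.1
position: [0.4551, -0.2619, 0.2017]
tool_rot: [3.017, 0.715, 1.251]
force: [-0.1, -0.3, 0.1]
grip_width: -0.0001
t 8.1 book [-0.2647  0.0044  0.2017] F [-0.309   0.0406  0.0606] w -0.00013406873326038778 q [ 0.705   0.7079  0.1537  1.7418 -0.8348  1.3532  1.1259]
tool axes in book (cols)
 [[ 0.755   0.0933 -0.649 ]
 [ 0.0091 -0.9912 -0.1319]
 [-0.6557  0.0936 -0.7492]]
shift [ 0.1418 -0.0068  0.0642] rotvec deg [7.5443 5.9282 0.9167]
```

```bash
python3 -m creep '[{"wx":2,"wy":2,"wz":0,"tx":0.035,"ty":-0.001,"tz":0.016,"claw":1},{"wx":4,"wy":4,"wz":0.5,"tx":0.07,"ty":-0.003,"tz":0.032,"claw":1},{"wx":6,"wy":6,"wz":1,"tx":0.105,"ty":-0.005,"tz":0.048,"claw":1},{"wx":7.5,"wy":6,"wz":1,"tx":0.13,"ty":-0.006,"tz":0.065,"claw":1},{"wx":7.5,"wy":6,"wz":1,"tx":0.13,"ty":-0.006,"tz":0.07,"claw":1},{"wx":7.5,"wy":6,"wz":1,"tx":0.13,"ty":-0.006,"tz":0.07,"claw":1}]'; python3 -c "
from h import *
goto2([-.155,.002,.038],55)
cv2.imwrite('pics/s7.png',cv2.resize(bot.grab_frame('scene')[140:260,200:360],None,fx=5,fy=5,interpolation=2))"
```

```text
clock: 8.7
position: [0.4744, -0.2132, 0.0643]
tool_rot: [3.139, 0.612, 1.239]
force: [0.3, -0.6, 0.2]
grip_width: -0.0
t 8.7 book [-0.2125  0.0021  0.0643] F [-0.4188 -0.4773  0.2481] w -4.219464969758469e-06 q [ 0.7066  0.9529  0.0783  1.7899 -0.9911  1.2094  1.2113]
tool axes in book (cols)
 [[ 0.8188  0.0016 -0.5741]
 [-0.0001 -1.     -0.0029]
 [-0.5741  0.0024 -0.8188]]
shift [ 0.0621  0.0001 -0.0115] rotvec deg [ 0.1643  0.0379 -0.005 ]
```

View pics/s7.png

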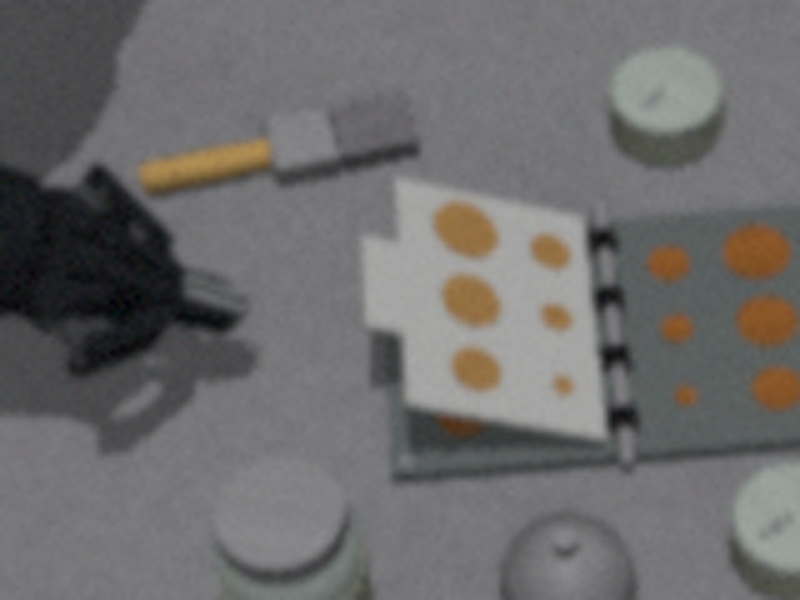

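The fingertips are at crop (240,305), aimed under the tab at (375,285). Brush and jar are clear. I'll move in under the tab.

```bash
python3 -m creep '[{"wx":0,"wy":0,"wz":0,"tx":0.015,"ty":0,"tz":0.008,"claw":1},{"wx":0,"wy":0,"wz":0,"tx":0.025,"ty":0,"tz":0.005,"claw":1},{"wx":0,"wy":0,"wz":0,"tx":0.035,"ty":0,"tz":0,"claw":1},{"wx":0,"wy":0,"wz":0,"tx":0.045,"ty":0,"tz":-0.005,"claw":1},{"wx":0,"wy":0,"wz":0,"tx":0.055,"ty":0,"tz":-0.01,"claw":1},{"wx":0,"wy":0,"wz":0,"tx":0.062,"ty":0,"tz":-0.0115,"claw":1},{"wx":0,"wy":0,"wz":0,"tx":0.062,"ty":0,"tz":-0.0115,"claw":1}]'; cat >>h.py <<'E'
def arc(ths,r=.142,off=.011,emin=35,yb=.002,emax=90):
    s,R=state()
    for th in ths:
        t=np.deg2rad(th);u=np.array([-np.cos(t),np.sin(t)]);m=np.array([-np.sin(t),-np.cos(t)])
        q=np.array([0,.011])+r*u+off*m; e=np.clip(th,emin,emax);f=np.deg2rad(90-e)
        x=np.sin(f)*BX-np.cos(f)*BZ;y=-BY;z=np.cross(x,y)
        Rd=Ro.from_matrix(np.array([x,y,z]).T)
        print(th,np.round(q,3),"shift",R.inv().apply(b2w([q[0],yb,q[1]])-s['position']),"rot",np.round(np.rad2deg((R.inv()*Rd).as_rotvec()),1))
E
python3 -c "
from h import *
arc([24,28,32,36,40,45,50,55])
cv2.imwrite('pics/s8.png',cv2.resize(bot.grab_frame('scene')[140:260,200:360],None,fx=5,fy=5,interpolation=2))
cv2.imwrite('pics/t8.png',cv2.resize(bot.grab_frame('top')[130:250,300:460],None,fx=5,fy=5,interpolation=2))"
```

```text
clock: 9.45
position: [0.4935, -0.1583, 0.0387]
tool_rot: [3.138, 0.611, 1.239]
force: [-0.7, -0.4, 0.4]
grip_width: -0.0001
t 9.45 book [-0.1543  0.0019  0.0387] F [-0.5917  0.5218  0.3827] w -0.00010715202002690119 q [ 0.6509  0.9776  0.024   1.8499 -1.0731  1.106   1.2493]
tool axes in book (cols)
 [[ 0.8191  0.0021 -0.5737]
 [-0.0002 -1.     -0.0039]
 [-0.5737  0.0033 -0.8191]]
24 [-0.134  0.059] shift [ 0.005  -0.     -0.0279] rot [ 0.2  0.  -0. ]
28 [-0.131  0.068] shift [ 0.0027  0.     -0.0376] rot [ 0.2  0.  -0. ]
32 [-0.126  0.077] shift [ 0.001   0.0001 -0.0474] rot [ 0.2  0.  -0. ]
36 [-0.121  0.086] shift [ 0.0001  0.0001 -0.0573] rot [ 0.2 -1.  -0. ]
40 [-0.116  0.094] shift [-0.0002  0.0001 -0.0672] rot [ 0.2 -5.  -0. ]
45 [-0.108  0.104] shift [ 0.0005  0.0002 -0.0796] rot [  0.2 -10.   -0. ]
50 [-0.1    0.113] shift [ 0.0023  0.0002 -0.0919] rot [  0.2 -15.   -0. ]
55 [-0.09   0.121] shift [ 0.0051  0.0003 -0.104 ] rot [  0.2 -20.   -0.1]
```

View pics/s8.png

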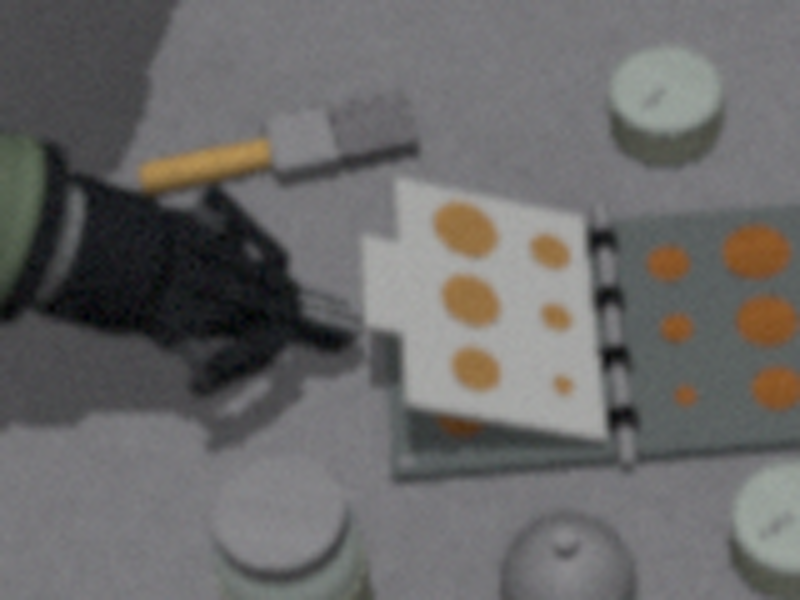

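View pics/t8.png

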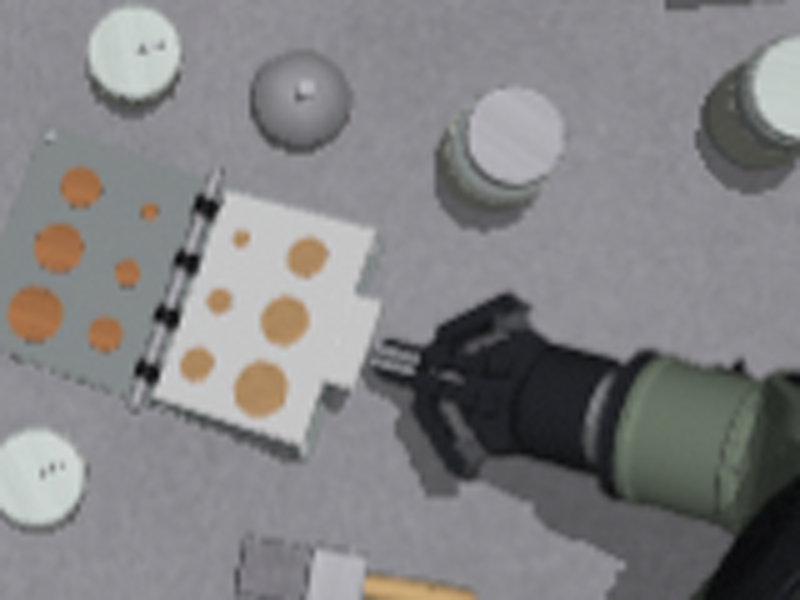

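The tips sit just outside the tab's outer edge, at top crop (375,355) against (362,345), and below it. I'll slide 16 mm under it and lift along the arc.

```bash
python3 -m creep '[{"wx":0,"wy":0,"wz":0,"tx":0.008,"ty":0,"tz":-0.006,"claw":1},{"wx":0,"wy":0,"wz":0,"tx":0.016,"ty":0,"tz":-0.0115,"claw":1},{"wx":0,"wy":0,"wz":0,"tx":0.014,"ty":0,"tz":-0.02,"claw":1},{"wx":0,"wy":0,"wz":0,"tx":0.012,"ty":0,"tz":-0.028,"claw":1},{"wx":0,"wy":0,"wz":0,"tx":0.01,"ty":0,"tz":-0.0375,"claw":1},{"wx":0,"wy":0,"wz":0,"tx":0.008,"ty":0,"tz":-0.0475,"claw":1},{"wx":0,"wy":-1,"wz":0,"tx":0.006,"ty":0,"tz":-0.057,"claw":1},{"wx":0,"wy":-4,"wz":0,"tx":0.006,"ty":0,"tz":-0.065,"claw":1}]'; python3 -c "
from h import *
arc([40,44,48,53,58,63,68,73,78],r=.138)
cv2.imwrite('pics/s9.png',cv2.resize(bot.grab_frame('scene')[120:260,200:380],None,fx=4.4,fy=4.2,interpolation=2))"
```

```text
clock: 10.35
position: [0.5066, -0.1203, 0.0889]
tool_rot: [3.137, 0.684, 1.235]
force: [-0.8, -0.4, -0.3]
grip_width: -0.0002
t 10.35 book [-0.1141  0.0018  0.0889] F [-0.6645  0.6157 -0.3336] w -0.00017747815395995848 q [ 0.5557  0.8355  0.0283  1.9293 -1.0921  1.0416  1.1538]
tool axes in book (cols)
 [[ 0.7752 -0.001  -0.6317]
 [-0.0029 -1.     -0.002 ]
 [-0.6317  0.0033 -0.7752]]
40 [-0.113  0.091] shift [-0.0005 -0.0002 -0.0027] rot [ 0.1 -0.8 -0.2]
44 [-0.107  0.099] shift [-0.0008 -0.0002 -0.0124] rot [ 0.1 -4.8 -0.2]
48 [-0.101  0.106] shift [-0.0004 -0.0002 -0.022 ] rot [ 0.1 -8.8 -0.2]
53 [-0.092  0.115] shift [ 0.0011 -0.0001 -0.034 ] rot [  0.1 -13.8  -0.2]
58 [-0.082  0.122] shift [ 0.0035 -0.0001 -0.0458] rot [  0.1 -18.8  -0.2]
63 [-0.072  0.129] shift [ 0.007  -0.0001 -0.0574] rot [  0.1 -23.8  -0.2]
68 [-0.062  0.135] shift [ 0.0115 -0.0001 -0.0686] rot [  0.1 -28.8  -0.2]
73 [-0.051  0.14 ] shift [ 0.0169 -0.0001 -0.0794] rot [  0.1 -33.8  -0.2]
78 [-0.039  0.144] shift [ 0.0233 -0.0001 -0.0897] rot [  0.1 -38.8  -0.2]
```

View pics/s9.png

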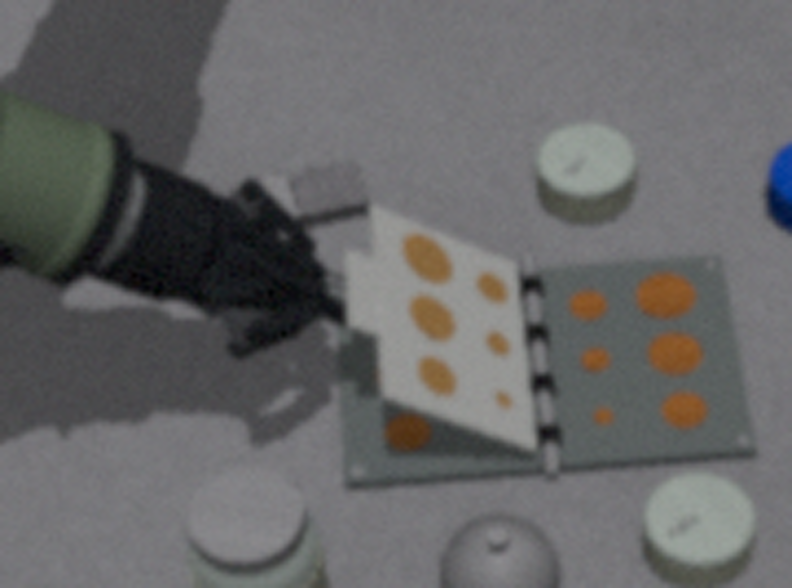

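The leaf has come up with the fingers, with the tab at about (360,290). I'll follow the arc.

```bash
python3 -m creep '[{"wx":0,"wy":-4.8,"wz":0,"tx":-0.001,"ty":0,"tz":-0.0125,"claw":1},{"wx":0,"wy":-9,"wz":0,"tx":-0.0005,"ty":0,"tz":-0.022,"claw":1},{"wx":0,"wy":-14,"wz":0,"tx":0.001,"ty":0,"tz":-0.034,"claw":1},{"wx":0,"wy":-19,"wz":0,"tx":0.0035,"ty":0,"tz":-0.046,"claw":1},{"wx":0,"wy":-24,"wz":0,"tx":0.007,"ty":0,"tz":-0.0575,"claw":1},{"wx":0,"wy":-29,"wz":0,"tx":0.0115,"ty":0,"tz":-0.0685,"claw":1},{"wx":0,"wy":-34,"wz":0,"tx":0.017,"ty":0,"tz":-0.0795,"claw":1},{"wx":0,"wy":-39,"wz":0,"tx":0.0235,"ty":0,"tz":-0.09,"claw":1}]'; python3 -c "
from h import *
arc([80,84,88,92,97,102,107,112],r=.138)
cv2.imwrite('pics/s10.png',cv2.resize(bot.grab_frame('scene')[120:260,200:380],None,fx=4.4,fy=4.2,interpolation=2))"
```

```text
clock: 11.2
position: [0.5322, -0.0471, 0.1468]
tool_rot: [3.101, 1.37, 1.2]
force: [-1.2, -0.8, -2.2]
grip_width: -0.0004
t 11.2 book [-0.0366  0.0015  0.1468] F [-1.1563  0.8728 -2.188 ] w -0.0003802596233703182 q [-0.1987  0.5454  0.3926  1.9842 -0.6386  0.7028  0.3124]
tool axes in book (cols)
 [[ 0.1997  0.0008 -0.9799]
 [-0.0078 -1.     -0.0024]
 [-0.9798  0.0081 -0.1997]]
80 [-0.035  0.145] shift [ 0.0021 -0.0005 -0.0014] rot [ 0.1 -1.5 -0.4]
84 [-0.025  0.147] shift [ 0.0019 -0.0005 -0.0111] rot [ 0.1 -5.5 -0.5]
88 [-0.016  0.149] shift [ 0.0024 -0.0005 -0.0207] rot [ 0.1 -9.5 -0.5]
92 [-0.006  0.149] shift [ 0.0036 -0.0005 -0.0303] rot [  0.1 -11.5  -0.5]
97 [0.006 0.149] shift [ 0.006  -0.0005 -0.0421] rot [  0.1 -11.5  -0.5]
102 [0.018 0.148] shift [ 0.0094 -0.0005 -0.0537] rot [  0.1 -11.5  -0.5]
107 [0.03  0.146] shift [ 0.0139 -0.0005 -0.065 ] rot [  0.1 -11.5  -0.5]
112 [0.041 0.143] shift [ 0.0192 -0.0005 -0.0758] rot [  0.1 -11.5  -0.5]
```

View pics/s10.png

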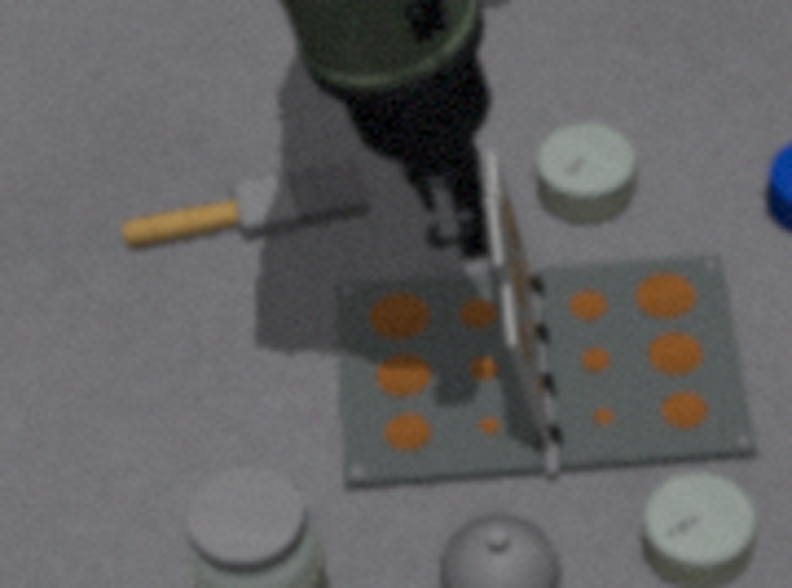

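The leaf is nearly upright, at about 80°, with the fingers behind it at (480,230). Next I'll carry it over with the tool vertical.

```bash
cat >>h.py <<'E'
def arc2(ths,r=.122,yb=.002,tip=.017):
    s,R=state()
    x=-BZ;y=-BY;z=np.cross(x,y);Rd=Ro.from_matrix(np.array([x,y,z]).T)
    for th in ths:
        t=np.deg2rad(th);q=np.array([-r*np.cos(t)-.002*np.sin(t)-.011,.011+r*np.sin(t)-.002*np.cos(t)+tip])
        print(th,np.round(q,3),"shift",R.inv().apply(b2w([q[0],yb,q[1]])-s['position']),"rot",np.round(np.rad2deg((R.inv()*Rd).as_rotvec()),1))
E
python3 -c "
from h import *
arc2([86,92,98,104,110,116,122,128])"
```

```text
t 11.25 book [-0.0303  0.002   0.1473] F [ 6.6705 -0.2213  2.5023] w 0.0002601914887126802 q [-0.2124  0.5456  0.3932  1.9814 -0.6332  0.7031  0.3026]
tool axes in book (cols)
 [[ 0.1968  0.0091 -0.9804]
 [-0.0063 -0.9999 -0.0106]
 [-0.9804  0.0083 -0.1967]]
86 [-0.022  0.15 ] shift [-0.0005  0.0001 -0.0091] rot [  0.6 -11.3  -0.4]
92 [-0.009  0.15 ] shift [ 0.0016  0.0002 -0.0217] rot [  0.6 -11.3  -0.4]
98 [0.004 0.149] shift [ 0.005   0.0003 -0.034 ] rot [  0.6 -11.3  -0.4]
104 [0.017 0.147] shift [ 0.0096  0.0004 -0.0459] rot [  0.6 -11.3  -0.4]
110 [0.029 0.143] shift [ 0.0155  0.0005 -0.0573] rot [  0.6 -11.3  -0.4]
116 [0.041 0.139] shift [ 0.0225  0.0005 -0.0679] rot [  0.6 -11.3  -0.4]
122 [0.052 0.133] shift [ 0.0306  0.0006 -0.0778] rot [  0.6 -11.3  -0.4]
128 [0.063 0.125] shift [ 0.0397  0.0006 -0.0868] rot [  0.6 -11.3  -0.4]
```

```bash
python3 -m creep '[{"wx":0,"wy":-4,"wz":0,"tx":0,"ty":0,"tz":-0.009,"claw":1},{"wx":0.3,"wy":-8,"wz":0,"tx":0.0015,"ty":0,"tz":-0.0215,"claw":1},{"wx":0.5,"wy":-11.3,"wz":0,"tx":0.005,"ty":0,"tz":-0.034,"claw":1},{"wx":0.5,"wy":-11.3,"wz":0,"tx":0.0095,"ty":0,"tz":-0.046,"claw":1},{"wx":0.5,"wy":-11.3,"wz":0,"tx":0.0155,"ty":0,"tz":-0.0575,"claw":1},{"wx":0.5,"wy":-11.3,"wz":0,"tx":0.0225,"ty":0,"tz":-0.068,"claw":1},{"wx":0.5,"wy":-11.3,"wz":0,"tx":0.0305,"ty":0,"tz":-0.078,"claw":1},{"wx":0.5,"wy":-11.3,"wz":0,"tx":0.0395,"ty":0,"tz":-0.087,"claw":1}]'; python3 -c "
from h import *
arc2([128,134,140,146,152,158,164,170,175,180])
cv2.imwrite('pics/s11.png',cv2.resize(bot.grab_frame('scene')[120:260,230:410],None,fx=4.4,fy=4.2,interpolation=2))"
```

```text
clock: 12.05
position: [0.5637, 0.0474, 0.1252]
tool_rot: [1.794, 1.563, -0.109]
force: [0.4, -2.2, 0.7]
grip_width: 0.0
t 12.05 book [0.063  0.0024 0.1252] F [-1.9349 -1.0947  0.6724] w 4.012907856639962e-05 q [-0.5574  0.6595  0.5315  1.8868 -0.4883  0.7188 -0.0768]
tool axes in book (cols)
 [[ 0.0017 -0.0007 -1.    ]
 [-0.0073 -1.      0.0007]
 [-1.      0.0073 -0.0017]]
128 [0.063 0.125] shift [-0.0002  0.0004  0.0005] rot [-0.  -0.1 -0.4]
134 [0.072 0.117] shift [ 0.008   0.0004 -0.0093] rot [-0.  -0.1 -0.4]
140 [0.081 0.108] shift [ 0.0172  0.0003 -0.0181] rot [-0.  -0.1 -0.4]
146 [0.089 0.098] shift [ 0.0273  0.0002 -0.026 ] rot [-0.  -0.1 -0.4]
152 [0.096 0.087] shift [ 0.0382  0.0001 -0.0327] rot [-0.  -0.1 -0.4]
158 [0.101 0.076] shift [ 0.0497  0.     -0.0383] rot [-0.  -0.1 -0.4]
164 [0.106 0.064] shift [ 0.0617 -0.0001 -0.0426] rot [-0.  -0.1 -0.4]
170 [0.109 0.051] shift [ 0.0741 -0.0002 -0.0457] rot [-0.  -0.1 -0.4]
175 [0.11  0.041] shift [ 0.0846 -0.0002 -0.0472] rot [-0.  -0.1 -0.4]
180 [0.111 0.03 ] shift [ 0.0952 -0.0003 -0.0478] rot [-0.  -0.1 -0.4]
```

View pics/s11.png

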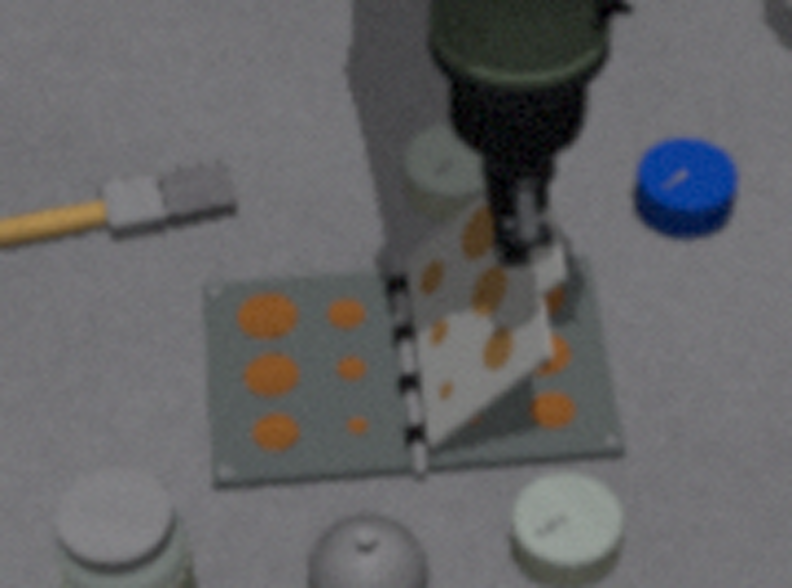

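The leaf is past vertical, at roughly 130°, and the fingertips press on its face at (515,250). I'll push it down.

```bash
python3 -m creep '[{"wx":0,"wy":0,"wz":0,"tx":0.008,"ty":0,"tz":-0.0095,"claw":1},{"wx":0,"wy":0,"wz":0,"tx":0.017,"ty":0,"tz":-0.018,"claw":1},{"wx":0,"wy":0,"wz":0,"tx":0.0275,"ty":0,"tz":-0.026,"claw":1},{"wx":0,"wy":0,"wz":0,"tx":0.038,"ty":0,"tz":-0.033,"claw":1},{"wx":0,"wy":0,"wz":0,"tx":0.05,"ty":0,"tz":-0.038,"claw":1},{"wx":0,"wy":0,"wz":0,"tx":0.0615,"ty":0,"tz":-0.0425,"claw":1},{"wx":0,"wy":0,"wz":0,"tx":0.072,"ty":0,"tz":-0.0455,"claw":1},{"wx":0,"wy":0,"wz":0,"tx":0.08,"ty":0,"tz":-0.047,"claw":1}]'; python3 -c "
from h import *
arc2([175,180])
cv2.imwrite('pics/s12.png',cv2.resize(bot.grab_frame('scene')[120:260,230:410],None,fx=4.4,fy=4.2,interpolation=2))"
```

```text
clock: 12.9
position: [0.5793, 0.0938, 0.0429]
tool_rot: [1.776, 1.565, -0.125]
force: [-1.2, -0.6, 0.4]
grip_width: 0.0001
t 12.9 book [0.112  0.0029 0.0429] F [-0.9299  0.9879  0.4163] w 0.0001256152879176016 q [-0.5628  0.8062  0.443   1.8543 -0.5715  0.6043 -0.0907]
tool axes in book (cols)
 [[ 0.0012  0.0013 -1.    ]
 [-0.0056 -1.     -0.0013]
 [-1.      0.0056 -0.0012]]
175 [0.11  0.041] shift [0.0023 0.0009 0.0016] rot [ 0.1 -0.1 -0.3]
180 [0.111 0.03 ] shift [0.0129 0.0008 0.001 ] rot [ 0.1 -0.1 -0.3]
```

View pics/s12.png

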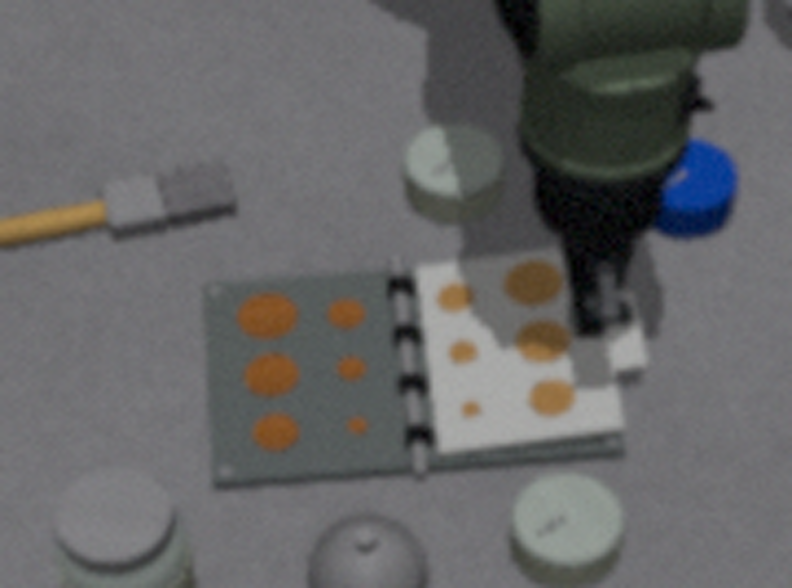

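The leaf is nearly flat. I'll press in small steps and watch the force.

```bash
python3 -m creep '[{"wx":0,"wy":0,"wz":0,"tx":0.003,"ty":0,"tz":0,"claw":1},{"wx":0,"wy":0,"wz":0,"tx":0.006,"ty":0,"tz":0,"claw":1},{"wx":0,"wy":0,"wz":0,"tx":0.008,"ty":0,"tz":0,"claw":1},{"wx":0,"wy":0,"wz":0,"tx":0.009,"ty":0,"tz":0,"claw":1}]';python3 -m creep '[{"wx":0,"wy":0,"wz":0,"tx":0.0015,"ty":0,"tz":0,"claw":1}]'
```

```text
clock: 13.35
position: [0.579, 0.0938, 0.0331]
tool_rot: [1.734, 1.566, -0.167]
force: [0.3, 0.4, 0.8]
grip_width: 0.0001
clock: 13.45
position: [0.579, 0.0938, 0.0317]
tool_rot: [1.771, 1.566, -0.13]
force: [0.3, -0.2, 1.1]
grip_width: 0.0001
```

```bash
for i in 1; do python3 -m creep '[{"wx":0,"wy":0,"wz":0,"tx":0.0015,"ty":0,"tz":0,"claw":1}]'; done; python3 -m creep '[{"wx":0,"wy":0,"wz":0,"tx":0.001,"ty":0,"tz":0,"claw":1}]'
```

```text
clock: 13.55
position: [0.5791, 0.0939, 0.0303]
tool_rot: [1.799, 1.565, -0.102]
force: [-0.1, 0.4, -0.2]
grip_width: 0.0001
clock: 13.65
position: [0.5793, 0.0938, 0.0297]
tool_rot: [1.855, 1.565, -0.046]
force: [-7.1, -0.8, 24.1]
grip_width: -0.0001
```

Contact with 24 N at the stop, TCP z = 0.0297. I'll ease off, rise and look.

```bash
python3 -m creep '[{"wx":0,"wy":0,"wz":0,"tx":0,"ty":0,"tz":0,"claw":1},{"wx":0,"wy":0,"wz":0,"tx":-0.003,"ty":0,"tz":0,"claw":1},{"wx":0,"wy":0,"wz":0,"tx":-0.02,"ty":0,"tz":0,"claw":1},{"wx":0,"wy":0,"wz":0,"tx":-0.06,"ty":0,"tz":0,"claw":1},{"wx":0,"wy":0,"wz":0,"tx":-0.11,"ty":0,"tz":0,"claw":1},{"wx":0,"wy":0,"wz":0,"tx":-0.16,"ty":0,"tz":0.03,"claw":1},{"wx":0,"wy":0,"wz":0,"tx":-0.2,"ty":0.04,"tz":0.03,"claw":1},{"wx":0,"wy":0,"wz":0,"tx":-0.2,"ty":0.04,"tz":0.03,"claw":1}]'; python3 -c "
from h import *
state()
cv2.imwrite('pics/s13.png',cv2.resize(bot.grab_frame('scene')[120:260,230:410],None,fx=4.4,fy=4.2,interpolation=2))"
```

```text
clock: 14.45
position: [0.6091, 0.0505, 0.2357]
tool_rot: [1.918, 1.558, 0.015]
force: [-0.5, -0.5, -0.4]
grip_width: 0.0005
t 14.45 book [ 0.0807 -0.0395  0.2357] F [-0.6647  0.2761 -0.4249] w 0.0005144504357260483 q [-0.5979  0.5871  0.6326  1.6863 -0.4025  0.9879 -0.1566]
tool axes in book (cols)
 [[ 0.0044 -0.0009 -1.    ]
 [-0.0123 -0.9999  0.0008]
 [-0.9999  0.0123 -0.0044]]
```

View pics/s13.png

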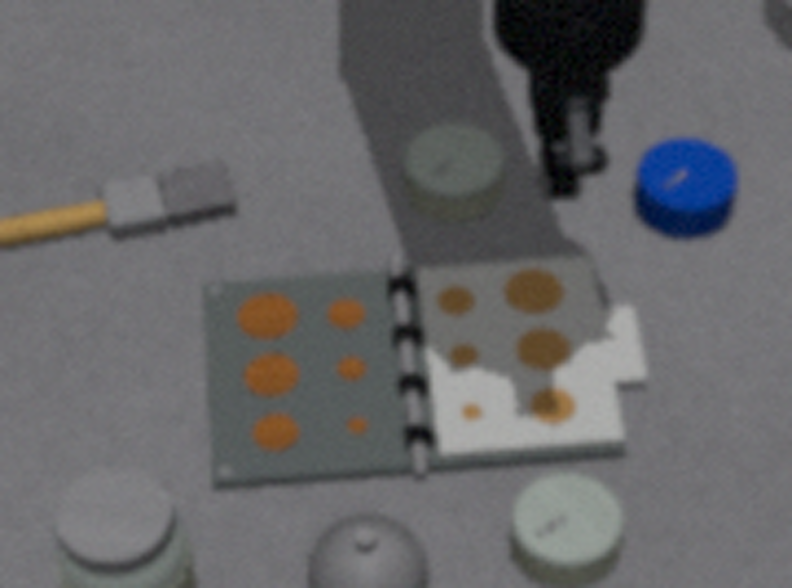

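The leaf appears flat on the page. I'll move the arm aside and check with both views.

```bash
python3 -m creep '[{"wx":0,"wy":0,"wz":0,"tx":0,"ty":-0.04,"tz":-0.02,"claw":1},{"wx":0,"wy":0,"wz":0,"tx":-0.02,"ty":-0.07,"tz":-0.06,"claw":1},{"wx":0,"wy":0,"wz":0,"tx":-0.03,"ty":-0.1,"tz":-0.1,"claw":1},{"wx":0,"wy":0,"wz":0,"tx":-0.03,"ty":-0.12,"tz":-0.14,"claw":1},{"wx":0,"wy":0,"wz":0,"tx":-0.03,"ty":-0.14,"tz":-0.18,"claw":1},{"wx":0,"wy":0,"wz":0,"tx":-0.03,"ty":-0.16,"tz":-0.22,"claw":1},{"wx":0,"wy":0,"wz":0,"tx":-0.03,"ty":-0.18,"tz":-0.26,"claw":1},{"wx":0,"wy":0,"wz":0,"tx":-0.03,"ty":-0.18,"tz":-0.26,"claw":1}]'; python3 -c "
from h import *
cv2.imwrite('pics/s14.png',cv2.resize(bot.grab_frame('scene')[140:280,220:400],None,fx=4.2,fy=4.2,interpolation=2))
cv2.imwrite('pics/t14.png',cv2.resize(bot.grab_frame('top')[130:260,240:410],None,fx=4.5,fy=4.5,interpolation=2))"
```

```text
clock: 15.3
position: [0.5201, 0.3621, 0.2621]
tool_rot: [1.988, 1.561, 0.094]
force: [-0.3, -1.0, -0.6]
grip_width: 0.0003
```

View pics/s14.png

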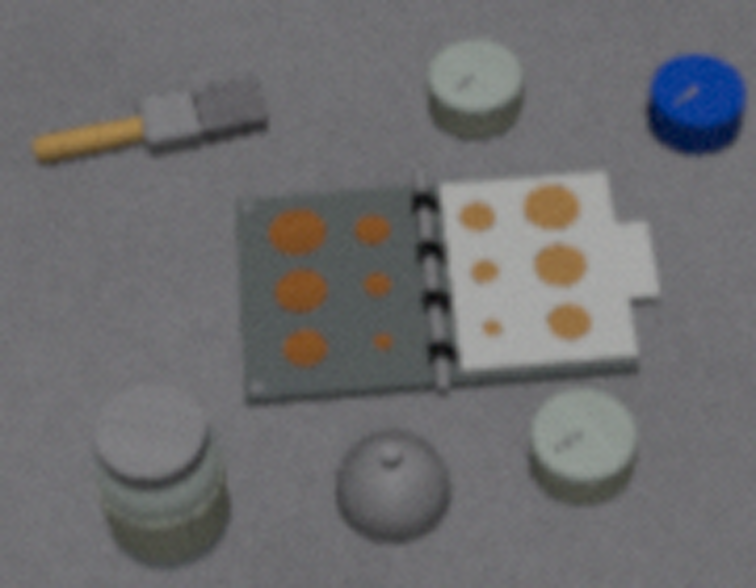

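View pics/t14.png

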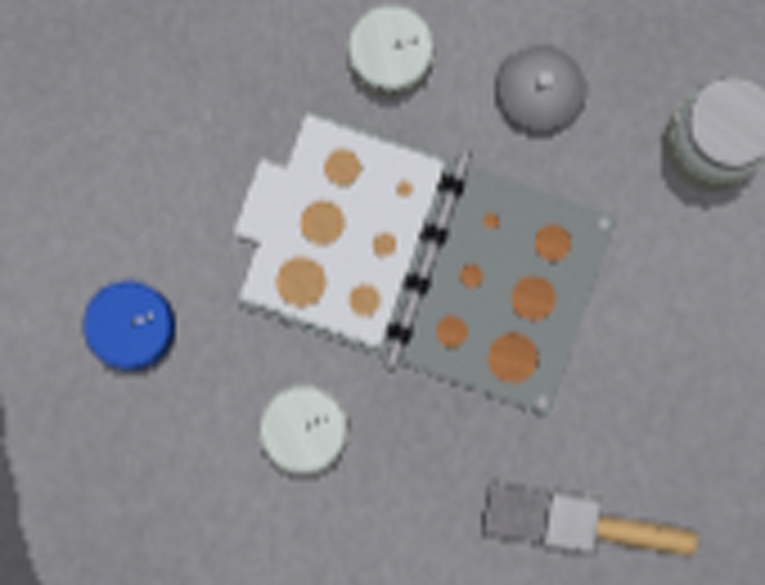

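```bash
python3 -c "
from h import *
for n,a,b in[('tabn',(236,235),(648,223)),('tabf',(263,160),(659,298)),('cn',(239,298),(605,175)),('cf',(308,115),(637,357)),('tin',(391,48),(584,430)),('spare',(303,430),(475,73))]:
    p=tri(T(*a),S(*b));print(n,p,w2b(p))
print(w2b(pt('top',T(391,48),.035)),w2b(pt('scene',S(584,430),.035)))
print(bot.observe()['force'],bot.observe()['clock'])"
```

```text
tabn [0.5636 0.1361 0.0057] [0.1469 0.0314 0.0057]
tabf [0.621  0.1147 0.0056] [ 0.1454 -0.0299  0.0056]
cn [0.5147 0.1317 0.0043] [0.1267 0.0762 0.0043]
cf [0.6558 0.0802 0.006 ] [ 0.124 -0.074  0.006]
tin [0.7028 0.0165 0.0305] [ 0.0791 -0.1391  0.0305]
spare [0.4143 0.0814 0.0303] [0.0466 0.1548 0.0303]
[ 0.0787 -0.1381  0.035 ] [ 0.0786 -0.1418  0.035 ]
[-0.3183 -0.4569  0.2731] 15.4
```

Corrected by the spare tin's known height (the triangulated heights read about 5 mm low), the tab corners lie about 10–11 mm above the counter, so the leaf is flat. The tin's top is level with the spare's. The arm is clear, so I'm handing in.

```bash
python3 -c "
from workcell import bot
print(bot.job_done())"
```

```text
the job is handed in; nothing more can be done
None
```

I pushed the tin off the far edge of the page with the half-closed fingertips. Then I lifted the leaf from under its tab with the closed fingers, turned it over the spine, pressed it down and handed the job in at 15.4 s. `job_done()` gives no verdict, so the result rests on my own checks.

- **Leaf:** the last press read 24 N at the stop, against the 38 N limit. After the arm moved away, both views showed the leaf lying on the page where the tin was. Its tab corners triangulated to 6 mm above the counter. That is about 11 mm once corrected, which fits a leaf lying flat.
- **Tin:** it stands upright on the counter, with its centre about 0.14 m from the book's centre line and its near side about 26 mm clear of the board. Its top reads level with the untouched spare tin's (30.5 mm against 30.3 mm).
- **Other things:** the spare tin, bell, jar, brush and blue tin looked unmoved in the last crops. The cans and bowl were outside those crops, so I did not check them at the end; the arm's path stayed above or away from them.
- **Disagreement:** triangulated heights read about 5 mm low throughout, so I corrected them using the spare tin's known height. The two cameras also differed by up to about 5 mm sideways.

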